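# Set out the leak-check kit for two filter cartridges

### The job

Set out the leak-check kit on the blue mat: on the two filter cartridges that lie there, stand the red-brown rubber stopper upright on the middle of the pink cartridge and the grey rubber stopper upright on the middle of the olive one, each the same way up as it stands now, to cover their ports. Lift only the top crucible off the nested pair, leaving the lower one where it stands, and set it down gently, upright, midway between the two cartridges, and stand the blue-lidded tin upright on the mat straight behind that crucible (on its far side from the robot) with a gap of about 3 cm between them. Leave the cartridges and everything else where they are.

Things in the scene. Friction and masses are not known exactly. Their poses are not given: they have to be found in the camera images.
- stopper_red_c (a point): red-brown rubber stopper, loose, tapering from 24 mm diameter at its top to about 18 mm at its foot, 26 mm tall, with a dark hole in its top, standing on its narrow end on the bench; the point is its centre, 13 mm above its underside; z is up along its axis
- stopper_grey_c (a point): grey rubber stopper, loose, plain top, tapering from 31 mm diameter at its foot to about 26 mm at its top, 28 mm tall, standing on its wide end on the bench; the point is its centre, 14 mm above its underside; z is up along its axis
- tin_c (a point): round tin with a white body and a blue lid, loose, 47 mm diameter, 28 mm tall, standing on the bench; the point is its centre, 14 mm above its underside; z is up along its axis
- crucible_top_c (a point): upper one of two white porcelain crucibles nested one in the other, loose: an open cone 45 mm in diameter at its rim, 28 mm at its foot, 36 mm tall; its rim stands 23 mm above the rim of the crucible that it sits in (it rests loosely on a cork plug inside that one and does not stick); the point is on its axis, 18 mm above its underside (so its rim is 18 mm above the point); z is up along its axis
- crucible_low_c (a point): lower one of the two nested white crucibles, loose, same shape and size (45 mm rim, 36 mm tall), standing on the bench; the point is on its axis 18 mm above its underside, and its rim is 36 mm above the bench; inside it is a fixed cork plug, 20 mm diameter, whose top is 23 mm above the bench; it stays where it is
- cartridge_pink: pink round filter cartridge, loose, 83 mm diameter, 31 mm tall, lying flat on the mat with its port in the middle of its upper face; things stand on its upper face 31 mm above its underside; origin at the centre of its underside, z up
- cartridge_olive: olive-green round filter cartridge, loose, 83 mm diameter, 31 mm tall, lying flat on the mat with its port in the middle of its upper face; things stand on its upper face 31 mm above its underside; origin at the centre of its underside, z up
- mat: blue flat mat fixed on the bench, 160 x 320 mm, 4 mm thick (its upper face is 4 mm above the origin); origin at the centre of its underside; x points across its short side away from the robot, y along its long side to the left, z up. The two cartridges lie on it left and right, about 220 mm apart along y and 30 mm nearer the robot than its middle; which one is on the left varies
- weighing_bottle: bystander: glass weighing bottle with its stopper in, 40 mm diameter, 48 mm tall, standing on the bench; origin at the centre of its underside, z up
- battery: bystander: black and orange block battery, 26 x 50 x 17 mm, lying on the bench; origin at the centre of its underside, its length along its y
Not all that is in view belongs to the job. Leave any turquoise or yellow look-alike of the part that bears crucible_top_c alone. What is shaped like the part that bears stopper_grey_c but orange is not meant.

How it is judged:
At the end, for the whole second after the job is handed in: Each stopper upright within 12 mm of its cartridge's centre; top crucible upright on the mat within 15 mm of midway between the cartridges; tin upright behind it, centres 61 to 91 mm apart, within 22 mm of the mat's middle line; lower crucible within 20 mm of its start; all at rest (horizontal distance between stopper_red_c and cartridge_pink below 0.012 m and z of stopper_red_c in the frame of cartridge_pink between 0.04 and 0.048 m and angle between each of stopper_red_c, stopper_grey_c, crucible_top_c, tin_c, crucible_low_c's own z axis and vertical below 0.15 rad and linear speed of each of stopper_red, stopper_grey, crucible_top, tin below 0.02 m/s and horizontal distance between stopper_grey_c and cartridge_olive below 0.012 m and z of stopper_grey_c in the frame of cartridge_olive between 0.041 and 0.049 m and y of crucible_top_c in the frame of mat between -0.015 and 0.015 m and x of crucible_top_c in the frame of mat between -0.045 and -0.015 m and z of crucible_top_c in the frame of mat below 0.026 m and horizontal distance between tin_c and crucible_top_c between 0.061 and 0.091 m and y of tin_c in the frame of mat between -0.022 and 0.022 m and x of tin_c in the frame of mat above 0.015 m and z of tin_c in the frame of mat below 0.022 m and distance of crucible_low_c from where it was at the start of the episode below 0.02 m); the robot touches nothing.
It fails at once if the lower crucible is lifted or shoved (distance of crucible_low_c from where it was at the start of the episode above 0.02 m or angle between crucible_low_c's own z axis and vertical above 0.4 rad).
It fails at once if a cartridge is shoved out of place (distance of any of cartridge_pink, cartridge_olive from where it was at the start of the episode above 0.015 m).
It fails at once if the weighing bottle or the battery is shoved or knocked over (distance of any of weighing_bottle, battery from where it was at the start of the episode above 0.02 m or angle between weighing_bottle's own z axis and vertical above 0.5 rad).
It fails at once if the crucible is dropped (falls freely by more than about 2 cm) (linear speed of crucible_top above 0.65 m/s and contact force between the fingers and crucible_top below 0.01 N).
It also fails if it takes over 147 s, if anything falls off the work surface, if the arm or the gripper's body presses on something with over 40 N, if the wrist force passes 120 N, or if a joint passes its speed limit or range.

### The arm

A 7-joint arm with a two-finger parallel gripper is mounted at the origin on a cart in front of the work surface, level with it; the furniture and walls round the work are solid. World frame = base frame: x ahead of the robot, y to its left, z up, the work surface at z = 0. Lengths are in m, angles in rad, forces in N, time in s.
With the tool pointing down it reaches from about 0.4 to 0.85 m from the base axis. Payload 10.4 kg.
Tool frame: the origin (TCP) lies on the front face of the gripper's body, between the roots of the fingers; the fingertips stand 73 mm ahead of it and the grasp point (between the pads) lies 54 mm ahead of it; z points along the fingers, y is the line along which they close (so a half turn about z gives the same grasp; the last joint's range is limited). The gripper opens to 85 mm and grips with 20 to 120 N. Pads are 22 mm wide; open, the fingers measure 114 mm over their backs; the gripper's body (76 mm by 85 mm) begins 54 mm behind the grasp point. The pads swing forward as they close: fully open they stand 13 mm farther back than shut.
Start: joints at [1.142, 0.332, -0.065, 1.46, 0.022, 1.35, -0.088], TCP at [0.247, -0.574, 0.304] pointing down, gripper open.
Joint ranges: [-2.6, 2.6], [-0.5, 2.12], [-1.47, 1.34], [0.16, 2.42], [-1.27, 4.41], [0.06, 2.06], [-2.6, 2.6]. Speed limits (rad/s): [2.22, 2.22, 2.79, 2.79, 3.14, 3.14, 3.14].

### API

Orientations are given as a unit quaternion [x, y, z, w].
In Python, from workcell import manip gives the robot as it stands.
- The arm moves only by the shell command python3 -m jog 'ROWS' [FORCE]. ROWS is JSON, a list of rows, each an object with "grip": the gripper command: -1 is fully open, 1 is shut, values between are in proportion; "slide": the shift along the tool's x, y, z in cm, a list of three; "yaw": the turn about the tool's z in rad. A call has 1 to 8 rows; each row shifts and turns the commanded pose from where the row before left it, along the tool's axes as they then stand; what a row does not reach is not made up. A row lasts 1/10 s, in which the tool goes at most 50 mm and 8.59 degrees, less where a joint would pass 70% of its speed; a pose out of reach is approached as far as the arm can. A call with a gripper value outside its range is refused whole. The fingers move at their own pace and stop on an object; FORCE is the grip in N (left out, the last holds). Time passes only in rows, so rows that do not move let the fingers close. It gives the time, the measured TCP pose, the force, the opening and the grip force at its end, in the units of the state.
- manip.get_obs(): the state, without advancing time (a new reading comes with each control period).
- manip.camera(name): name is "side" or "top"; returns the picture (480x640x3 uint8, blue, green, red); there is no depth.
- manip.calibration(name): a dict with "vfov" (degrees; the focal length in pixels is half the picture's height over the tangent of half this angle, whatever the lens; pixels are square), "cx", "cy" (the principal point, pixels), "camera_from_world" (4x4, takes a point from world to camera coordinates). Camera axes: x right, y down, z forward; pixel columns grow to the right and rows downward; lengths in m; the calibration is good to about 2 mm. A picture is of the moment at which its call begins. calibration takes no time and is no camera call.
- manip.hand_in(): hands the job in; it is judged then, once.
Trained networks look in the newest picture that a camera, given by its name, has taken for a name from the list of things; names that differ only in an ending like _2 or _b are one class to them, and where a whole thing is asked for, a point or a joint stands for the part that bears it (a point fixed in the world has none). Each returns a list of dicts, best first, with "conf" (0 to 1); they miss things now and then, are a little off and sometimes report something else, mostly with a low value. They report only what shows in the picture. A call takes as long as a camera call. They do not tell look-alikes from the thing itself.
- manip.masks_of(thing, camera): "region" (480x640 bool, what is visible of it) and "centre" ([column, row] in pixels, amid what is visible of it).
The state is a dict: "clock": time; "joint_pos": joint angles; "joint_velocities": joint speeds; "tau": joint torques, N m; "position": TCP position; "ee_rot": TCP orientation; "ft_force": force on the tool from outside, world axes, zero at the start; "torque": the same for the moment, N m; "grip_width": opening from 0.0 (shut) to 1.0 (fully open); "grasp_force": force on a finger pad.
Only numpy, scipy, OpenCV 4.12 (cv2) and the standard library are available. Lean on these libraries where they do the work, as an engineer would, in place of code of your own. Each camera call takes 0.05 s, during which the arm holds its last target. There are 200 camera calls.

## Working session

There is one attempt and no reset: what is moved stays moved. The work goes in short steps, Python scripts to look and compute and a shell command to move; the robot and the scene stay as the last step left them, time stands still between calls to the robot, and variables do not carry over. Pictures are saved under pics/ and viewed, at most 14 in all, crops included, and the job is handed in when it is done.

```bash
mkdir -p pics; cat > h.py <<'E'
import numpy as np, cv2
from workcell import manip
def ray(cam,uv):
    c=manip.calibration(cam); f=240/np.tan(np.radians(c["vfov"])/2)
    T=np.array(c["camera_from_world"]); R,t=T[:3,:3],T[:3,3]
    d=R.T@np.array([(uv[0]-c["cx"])/f,(uv[1]-c["cy"])/f,1]); return -R.T@t,d
def at(cam,uv,z):
    o,d=ray(cam,uv); return o+d*(z-o[2])/d[2]
def proj(cam,p):
    c=manip.calibration(cam); f=240/np.tan(np.radians(c["vfov"])/2)
    q=np.array(c["camera_from_world"])@np.r_[p,1]; return np.array([c["cx"]+f*q[0]/q[2],c["cy"]+f*q[1]/q[2]])
E
python3 - <<'E'
from h import *
for n in("top","side"):
    c=manip.calibration(n);print(n,c)
    cv2.imwrite(f"pics/{n}0.png",manip.camera(n))
Z=dict(stopper_red_c=.013,stopper_grey_c=.014,tin_c=.014,crucible_top_c=.041,crucible_low_c=.018,cartridge_pink=.03,cartridge_olive=.03,mat=.004,weighing_bottle=.024,battery=.01)
for k,z in Z.items():
  for n in("top","side"):
    for m in manip.masks_of(k,n)[:4]:
        print(k,n,round(m["conf"],2),np.round(m["centre"]),m["region"].sum(),at(n,m["centre"],z).round(3))
print(manip.get_obs())
E
```

```text
top {'vfov': 46.168679160245176, 'cx': 324.7158857000285, 'cy': 242.77596487507057, 'camera_from_world': array([[-0.02856462, -0.99957855, -0.00517584,  0.07022183],
       [-0.99379517,  0.02895542, -0.1073906 ,  0.52125828],
       [ 0.10749521,  0.00207616, -0.99420343,  1.41535586],
       [ 0.        ,  0.        ,  0.        ,  1.        ]])}
side {'vfov': 44.58072829705965, 'cx': 324.03326445501307, 'cy': 235.1478255099494, 'camera_from_world': array([[-0.93756098, -0.34780762, -0.00304509,  0.50205845],
       [-0.15817588,  0.43414821, -0.88684594,  0.12607196],
       [ 0.3097738 , -0.83099049, -0.46205519,  1.17755156],
       [ 0.        ,  0.        ,  0.        ,  1.        ]])}
stopper_red_c top 0.55 [208. 285.] 82 [0.423 0.357 0.013]
stopper_red_c top 0.4 [258. 238.] 194 [0.541 0.227 0.013]
stopper_red_c side 0.65 [333. 312.] 190 [0.433 0.229 0.013]
stopper_red_c side 0.54 [310. 344.] 177 [0.438 0.336 0.013]
stopper_grey_c side 0.69 [274. 273.] 213 [0.597 0.14  0.014]
stopper_grey_c side 0.58 [303. 278.] 210 [0.53  0.139 0.014]
tin_c top 0.83 [298. 283.] 262 [0.422 0.
[... 1220 characters left out ...]
int_pos': array([ 1.14239983,  0.33219478, -0.06472252,  1.46010143,  0.02159808,
        1.34989041, -0.08851754]), 'joint_velocities': array([ 0.00012349,  0.00014669,  0.00073282, -0.00103075, -0.00068262,
        0.00100151,  0.00011179]), 'tau': array([-2.86174327e-04, -6.25233436e+01,  4.82129236e-02, -3.91829753e+01,
        1.63453870e-02,  1.92985070e-03,  5.51679670e-05]), 'position': array([ 0.24675346, -0.57424529,  0.30394016]), 'ee_rot': array([9.79486003e-01, 2.01512201e-01, 2.43749371e-05, 4.57292794e-05]), 'ft_force': array([ 0.29427268, -0.02135404,  0.08363141]), 'torque': array([ 0.00282819,  0.01061343, -0.00354175]), 'grasp_force': 0.0, 'grip_width': 0.9989867937974102}
```

```bash
python3 -c "
import cv2
a=cv2.imread('pics/top0.png')[150:350,150:520];b=cv2.imread('pics/side0.png')[170:420,200:440]
cv2.imwrite('pics/a.png',cv2.resize(a,(777,420),interpolation=2));cv2.imwrite('pics/b.png',cv2.resize(b,None,fx=2.4,fy=2.4,interpolation=2))"
```

```text
(no output)
```

View pics/a.png

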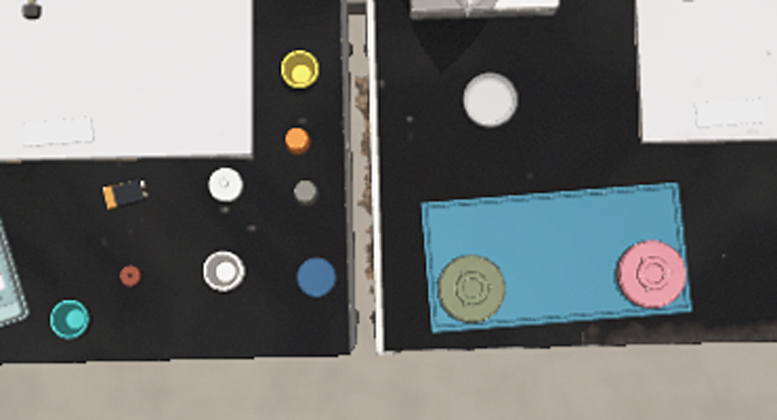

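View pics/b.png

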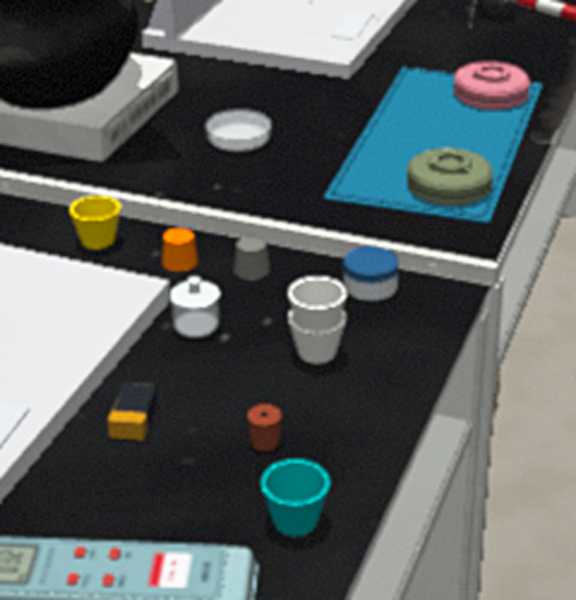

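The top view shows olive at about (375,287), pink (460,280), the tin (300,282), the nested pair (256,279), the red stopper (212,281), grey (295,241), the bottle (257,238) and the battery (209,242). Turquoise, yellow and orange are decoys. A ridge and gap run between the two benches near y≈0.05. I'll refine the positions by colour segmentation.

```bash
cat > seg.py <<'E'
from h import *
def blob(img,uv,cond,r=22):
    h=cv2.cvtColor(img,cv2.COLOR_BGR2HSV).astype(int); m=cond(h[...,0],h[...,1],h[...,2]).astype(np.uint8)
    w=np.zeros_like(m); cv2.circle(w,tuple(int(v) for v in uv),r,1,-1); m&=w
    n,l,s,c=cv2.connectedComponentsWithStats(m)
    if n<2: return None
    i=1+np.argmax(s[1:,4]); return c[i],s[i]
C=dict(red=lambda h,s,v:((h<12)|(h>172))&(s>90)&(v>60), tin=lambda h,s,v:(h>100)&(h<125)&(s>90)&(v>60),
 pink=lambda h,s,v:((h<8)|(h>165))&(s>50)&(v>110), olive=lambda h,s,v:(h>22)&(h<50)&(s>40)&(v>60),
 grey=lambda h,s,v:(s<50)&(v>70), white=lambda h,s,v:(s<40)&(v>110), mat=lambda h,s,v:(h>90)&(h<112)&(s>100)&(v>90))
E
python3 - <<'E'
from seg import *
t=cv2.imread("pics/top0.png")
for n,c,uv,z,r in [("red","red",(212,281),.02,15),("tin","tin",(300,282),.028,18),("pink","pink",(460,280),.03,25),("olive","olive",(375,287),.03,25),("grey","grey",(295,241),.02,14),("cruc","white",(256,279),.055,18),("bottle","white",(257,238),.035,16),("battery-all","grey",(209,242),.015,18)]:
    b=blob(t,uv,C[c],r)
    if b: cen=b[0]; bb=b[1]; mid=(bb[0]+(bb[2]-1)/2,bb[1]+(bb[3]-1)/2); print(n,cen.round(1),bb,at("top",cen,z).round(4),at("top",mid,z).round(4))
# mat corners
h=cv2.cvtColor(t,cv2.COLOR_BGR2HSV).astype(int); m=C["mat"](*[h[...,i] for i in range(3)]).astype(np.uint8); m[:,:340]=0;m[:,500:]=0
m=cv2.morphologyEx(m,cv2.MORPH_OPEN,np.ones((2,2)));p=np.argwhere(m)[:,::-1].astype(np.float32)
box=cv2.boxPoints(cv2.minAreaRect(p));W=np.array([at("top",q,.004) for q in box]);print(W.round(3),W.mean(0).round(4))
# divider profile along y at x=.45
print([tuple(t[int(proj("top",[.45,y,.0])[1]),int(proj("top",[.45,y,.0])[0])]) for y in np.arange(-.02,.1,.01)])
from cv2 import imread
s=cv2.imread("pics/side0.png")
for n,c,uv,z,r in [("red","red",(310,346),.013,14),("tin","tin",(354,280),.028,16),("grey","grey",(304,277),.014,12)]:
    b=blob(s,uv,C[c],r)
    if b: print("side",n,b[0].round(1),b[1],at("side",b[0],z).round(4))
E
```

```text
red [211.7 280.8] [207 276  10  11  84] [0.4344 0.3475 0.02  ] [0.4339 0.348  0.02  ]
tin [300.1 281.6] [291 273  19  19 281] [0.4255 0.1205 0.028 ] [0.4245 0.1209 0.028 ]
pink [459.9 280.2] [444 265  32  32 803] [ 0.4175 -0.2853  0.03  ] [ 0.4166 -0.2842  0.03  ]
olive [374.1 287.2] [359 272  31  31 764] [ 0.406  -0.0668  0.03  ] [ 0.4064 -0.0666  0.03  ]
grey [295.  240.8] [290 236  11  11  93] [0.5312 0.1317 0.02  ] [0.5308 0.1317 0.02  ]
cruc [256.  278.7] [247 270  20  19 297] [0.4348 0.2295 0.055 ] [0.4341 0.2282 0.055 ]
bottle [256.9 237.5] [249 230  17  16 208] [0.541  0.2279 0.035 ] [0.5409 0.2278 0.035 ]
battery-all [207.2 225.3] [201 224  14   3  19] [0.579  0.3593 0.015 ] [0.5798 0.3584 0.015 ]
[[ 0.512 -0.013  0.004]
 [ 0.529 -0.337  0.004]
 [ 0.368 -0.341  0.004]
 [ 0.352 -0.02   0.004]] [ 0.4402 -0.1778  0.004 ]
[(np.uint8(163), np.uint8(138), np.uint8(80)), (np.uint8(36), np.uint8(35), np.uint8(37)), (np.uint8(36), np.uint8(36), np.uint8(37)), (np.uint8(34), np.uint8(34), np.uint8(35)), (np.uint8(35), np.uint8(35), np.uint8(37)), (np.uint8(39), np.uint8(38), np.uint8(39)), (np.uint8(131), np.uint8(137), np.uint8(142)), (np.uint8(42), np.uint8(47), np.uint8(54)), (np.uint8(162), np.uint8(175), np.uint8(183)), (np.uint8(148), np.uint8(160), np.uint8(168)), (np.uint8(105), np.uint8(110), np.uint8(112)), (np.uint8(32), np.uint8(32), np.uint8(34))]
side red [309.7 346.8] [303 338  15  20 226] [0.4348 0.3431 0.013 ]
side tin [354.1 279.7] [343 273  23  15 274] [0.4226 0.1289 0.028 ]
side grey [304.3 274.8] [297 265  18  21 230] [0.5334 0.1247 0.014 ]
```

```bash
python3 -m jog '[{"grip":-1,"slide":[0,0,0],"yaw":-0.146},{"grip":-1,"slide":[0,0,0],"yaw":-0.146},{"grip":-1,"slide":[0,0,0],"yaw":-0.146},{"grip":-1,"slide":[0,0,0],"yaw":-0.146},{"grip":-1,"slide":[0,0,0],"yaw":-0.146},{"grip":-1,"slide":[0,0,0],"yaw":-0.146},{"grip":-1,"slide":[0,0,0],"yaw":-0.146},{"grip":-1,"slide":[0,0,0],"yaw":-0.142}]'
```

```text
clock: 1.9
position: [0.2467, -0.5743, 0.3039]
ee_rot: [0.705, 0.709, -0.0, 0.0]
ft_force: [0.5, -0.7, -0.3]
grip_width: 0.998
grasp_force: 0.0
```

```bash
python3 -m jog '[{"grip":-1,"slide":[4,2.4,0],"yaw":0},{"grip":-1,"slide":[4,2.4,0],"yaw":0},{"grip":-1,"slide":[4,2.4,0],"yaw":0},{"grip":-1,"slide":[4,2.4,0],"yaw":0},{"grip":-1,"slide":[4,2.4,0],"yaw":0},{"grip":-1,"slide":[4,2.4,0],"yaw":0},{"grip":-1,"slide":[4.5,2,0],"yaw":0},{"grip":-1,"slide":[4.5,2,0],"yaw":0}]'
python3 -m jog '[{"grip":-1,"slide":[4.7,0,0],"yaw":0},{"grip":-1,"slide":[4.7,0,0],"yaw":0},{"grip":-1,"slide":[4.7,0,0],"yaw":0},{"grip":-1,"slide":[4.7,0,0],"yaw":0},{"grip":-1,"slide":[4.7,0,0],"yaw":0},{"grip":-1,"slide":[4.7,0,0],"yaw":0},{"grip":-1,"slide":[4.7,0,0],"yaw":0},{"grip":-1,"slide":[4.7,0,0],"yaw":0}]'
```

```text
clock: 2.7
position: [0.4316, -0.2426, 0.3042]
ee_rot: [0.708, 0.707, -0.0, 0.0]
ft_force: [0.2, -0.7, -0.7]
grip_width: 0.996
grasp_force: 0.0
clock: 3.5
position: [0.431, 0.1334, 0.3043]
ee_rot: [0.708, 0.707, 0.0, 0.001]
ft_force: [2.1, -0.0, -0.2]
grip_width: 0.997
grasp_force: 0.0
```

```bash
python3 -m jog '[{"grip":-1,"slide":[4.7,0,0],"yaw":0},{"grip":-1,"slide":[4.7,0.3,0],"yaw":0},{"grip":-1,"slide":[0.2,0,4],"yaw":0},{"grip":-1,"slide":[0,0,4],"yaw":0},{"grip":-1,"slide":[0,0,4],"yaw":0},{"grip":-1,"slide":[0,0,3],"yaw":0},{"grip":-1,"slide":[0,0,0],"yaw":0}]'
python3 - <<'E'
from h import *
s=manip.camera("side")[220:400,220:460];cv2.imwrite("pics/c.png",cv2.resize(s,None,fx=3,fy=3,interpolation=2))
E
```

```text
clock: 4.2
position: [0.4327, 0.2265, 0.1507]
ee_rot: [0.707, 0.707, -0.003, -0.001]
ft_force: [-0.4, -0.1, -0.0]
grip_width: 1.001
grasp_force: 0.0
```

View pics/c.png

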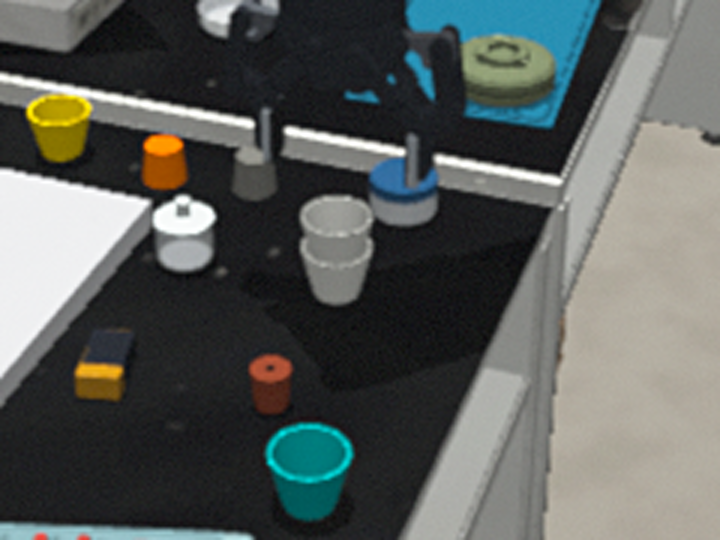

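The fingers straddle the nested pair: tips at crop columns 265 and 412, crucible at 336.

```bash
python3 -m jog '[{"grip":-1,"slide":[0.2,0.1,2],"yaw":0},{"grip":-1,"slide":[0,0,2],"yaw":0},{"grip":-0.2,"slide":[0,0,0],"yaw":0},{"grip":0.3,"slide":[0,0,0],"yaw":0},{"grip":0.3,"slide":[0,0,0],"yaw":0},{"grip":0.3,"slide":[0,0,0],"yaw":0},{"grip":0.3,"slide":[0,0,0],"yaw":0},{"grip":0.3,"slide":[0,0,0],"yaw":0}]' 25
```

```text
clock: 5.05
position: [0.4365, 0.2302, 0.1159]
ee_rot: [0.708, 0.707, 0.001, 0.001]
ft_force: [-2.1, -0.4, 7.5]
grip_width: 0.497
grasp_force: 24.2
```

```bash
python3 -m jog '[{"grip":0.4,"slide":[0,0,0],"yaw":0},{"grip":0.4,"slide":[0,0,0],"yaw":0}]'
python3 - <<'E'
from h import *
s=manip.camera("side")[250:350,270:430];cv2.imwrite("pics/d.png",cv2.resize(s,None,fx=4,fy=4,interpolation=2))
E
```

```text
clock: 5.25
position: [0.4364, 0.2303, 0.1159]
ee_rot: [0.707, 0.707, 0.001, 0.001]
ft_force: [-1.6, -0.7, 8.6]
grip_width: 0.499
grasp_force: 24.2
```

View pics/d.png

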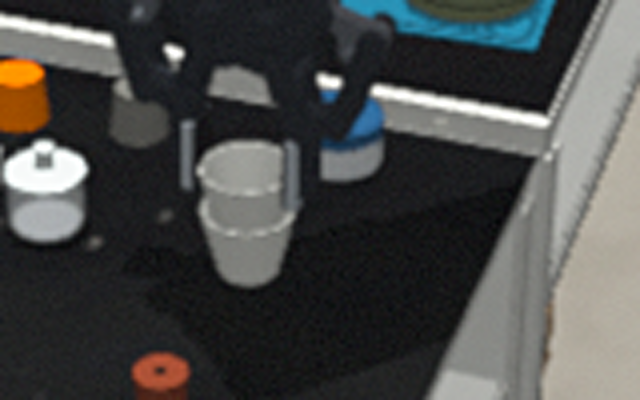

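The side view has both pads at the upper crucible (crop columns 187 and 292), with the tips near the lower rim's level. I'll lift a little and look.

```bash
python3 -m jog '[{"grip":0.5,"slide":[0,0,-0.5],"yaw":0},{"grip":0.5,"slide":[0,0,-0.5],"yaw":0},{"grip":0.5,"slide":[0,0,-0.5],"yaw":0},{"grip":0.5,"slide":[0,0,0],"yaw":0}]' 30
python3 - <<'E'
from h import *
s=manip.camera("side")[250:350,270:430];cv2.imwrite("pics/e.png",cv2.resize(s,None,fx=4,fy=4,interpolation=2))
E
```

```text
clock: 5.7
position: [0.436, 0.2297, 0.1299]
ee_rot: [0.708, 0.707, 0.001, 0.0]
ft_force: [-0.2, 0.1, -1.1]
grip_width: 0.493
grasp_force: 30.4
```

View pics/e.png

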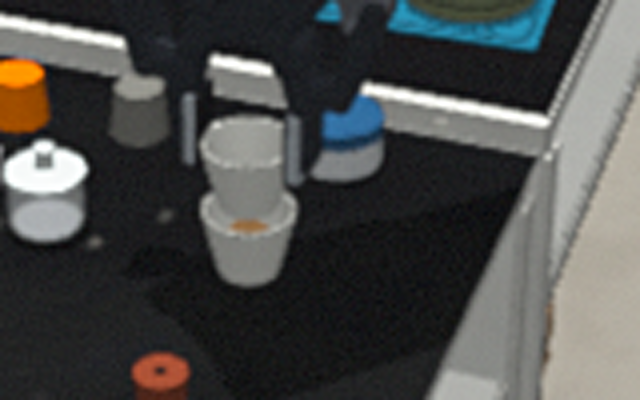

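The top crucible is off (cork now visible) and the lower one stayed at crop (250,235). Carrying it to the mat.

```bash
python3 -m jog '[{"grip":0.5,"slide":[0,0,-2],"yaw":0},{"grip":0.5,"slide":[0,0,-4],"yaw":0},{"grip":0.5,"slide":[-2,0,-2],"yaw":0},{"grip":0.5,"slide":[-4,-0.2,0],"yaw":0},{"grip":0.5,"slide":[-4,-0.2,0],"yaw":0},{"grip":0.5,"slide":[-4,-0.2,0],"yaw":0},{"grip":0.5,"slide":[-4,-0.2,0],"yaw":0},{"grip":0.5,"slide":[-4,-0.2,0],"yaw":0}]'
python3 -m jog '[{"grip":0.5,"slide":[-4,-0.2,0],"yaw":0},{"grip":0.5,"slide":[-4,-0.2,0],"yaw":0},{"grip":0.5,"slide":[-4,-0.2,0],"yaw":0},{"grip":0.5,"slide":[-4,-0.2,0],"yaw":0},{"grip":0.5,"slide":[-2,-0.2,0],"yaw":0},{"grip":0.5,"slide":[-0.5,-0.2,0],"yaw":0},{"grip":0.5,"slide":[0,0,0],"yaw":0},{"grip":0.5,"slide":[0,0,0],"yaw":0}]'
```

```text
clock: 6.55
position: [0.4249, 0.0079, 0.209]
ee_rot: [0.708, 0.707, -0.0, 0.0]
ft_force: [0.8, 0.8, -1.1]
grip_width: 0.492
grasp_force: 30.7
clock: 7.35
position: [0.4133, -0.1741, 0.2088]
ee_rot: [0.707, 0.707, 0.0, -0.0]
ft_force: [-0.1, 0.1, -0.4]
grip_width: 0.494
grasp_force: 30.7
```

```bash
python3 -m jog '[{"grip":0.5,"slide":[-0.1,-0.1,3],"yaw":0},{"grip":0.5,"slide":[0,0,3],"yaw":0},{"grip":0.5,"slide":[0,0,2.5],"yaw":0},{"grip":0.5,"slide":[0,0,1.5],"yaw":0},{"grip":0.5,"slide":[0,0,0.4],"yaw":0},{"grip":0.5,"slide":[0,0,0.2],"yaw":0},{"grip":0.5,"slide":[0,0,0],"yaw":0},{"grip":0.5,"slide":[0,0,0],"yaw":0}]'
python3 - <<'E'
from h import *
s=manip.camera("side")[170:280,330:450];cv2.imwrite("pics/f.png",cv2.resize(s,None,fx=5,fy=5,interpolation=2))
E
```

```text
clock: 8.15
position: [0.4127, -0.1764, 0.1038]
ee_rot: [0.707, 0.707, 0.0, 0.001]
ft_force: [-0.6, -0.2, -0.0]
grip_width: 0.492
grasp_force: 30.7
```

View pics/f.png

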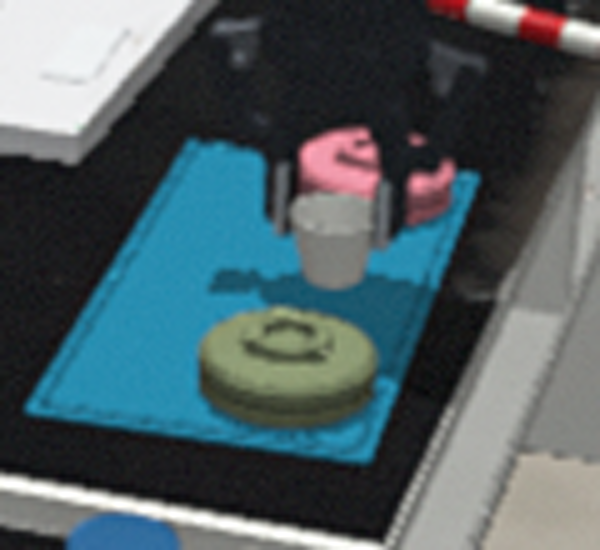

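The crucible hangs upright between the cartridges, its foot just above the mat at crop (333,285).

```bash
python3 -m jog '[{"grip":0.5,"slide":[0,0,0.2],"yaw":0},{"grip":0.5,"slide":[0,0,0.2],"yaw":0},{"grip":0.5,"slide":[0,0,0.1],"yaw":0},{"grip":0.5,"slide":[0,0,0],"yaw":0}]'
```

```text
clock: 8.6
position: [0.412, -0.1764, 0.0977]
ee_rot: [0.707, 0.707, -0.0, -0.0]
ft_force: [-0.1, 0.8, -1.4]
grip_width: 0.49
grasp_force: 30.7
```

```bash
python3 -m jog '[{"grip":0.5,"slide":[0,0,0.1],"yaw":0},{"grip":0.5,"slide":[0,0,0.1],"yaw":0},{"grip":0.5,"slide":[0,0,0],"yaw":0}]'
```

```text
clock: 8.9
position: [0.4123, -0.1767, 0.0968]
ee_rot: [0.708, 0.707, -0.0, 0.0]
ft_force: [-5.9, 0.6, 15.9]
grip_width: 0.491
grasp_force: 31.9
```

```bash
python3 -m jog '[{"grip":0,"slide":[0,0,-0.1],"yaw":0},{"grip":-0.3,"slide":[0,0,0],"yaw":0},{"grip":-0.6,"slide":[0,0,0],"yaw":0},{"grip":-1,"slide":[0,0,0],"yaw":0},{"grip":-1,"slide":[0,0,-2],"yaw":0},{"grip":-1,"slide":[0,0,-4],"yaw":0},{"grip":-1,"slide":[0,0,-4],"yaw":0},{"grip":-1,"slide":[3,0,-2],"yaw":0}]'
python3 -m jog '[{"grip":-1,"slide":[4.5,0.2,0],"yaw":0},{"grip":-1,"slide":[4.5,0.2,0],"yaw":0},{"grip":-1,"slide":[4.5,0.2,0],"yaw":0},{"grip":-1,"slide":[4.5,0.2,0],"yaw":0},{"grip":-1,"slide":[4.5,0.2,0],"yaw":0},{"grip":-1,"slide":[4.0,0.2,0],"yaw":0},{"grip":-1,"slide":[0,0,0],"yaw":0},{"grip":-1,"slide":[0,0,0],"yaw":0}]'
python3 - <<'E'
from seg import *
t=manip.camera("top");cv2.imwrite("pics/t1.png",t)
b=blob(t,proj("top",[.412,-.176,.03]),C["white"],14);print("cruc",b[0],at("top",b[0],.035))
b=blob(t,(256,279),C["white"],18);print("low",b[0],at("top",b[0],.03))
a=t[250:320,230:480];s=manip.camera("side")[170:330,280:440]
cv2.imwrite("pics/g.png",np.vstack([cv2.resize(a,(640,179),interpolation=2),cv2.resize(s,(400,400),interpolation=2)[:, :].repeat(1,0) if 0 else cv2.copyMakeBorder(cv2.resize(s,(400,400),interpolation=2),0,0,0,240,0)]))
E
```

```text
clock: 9.7
position: [0.4129, -0.1489, 0.2199]
ee_rot: [0.709, 0.705, 0.001, 0.002]
ft_force: [0.8, 1.4, 0.0]
grip_width: 0.997
grasp_force: 0.0
clock: 10.5
position: [0.4242, 0.1193, 0.2167]
ee_rot: [0.707, 0.708, -0.0, -0.0]
ft_force: [0.0, -0.4, 0.1]
grip_width: 0.999
grasp_force: 0.0
cruc [417.65789474 283.80827068] [ 0.4111357  -0.17687937  0.035     ]
low [261.33395522 276.70708955] [0.4407385  0.21890734 0.03      ]
```

View pics/g.png

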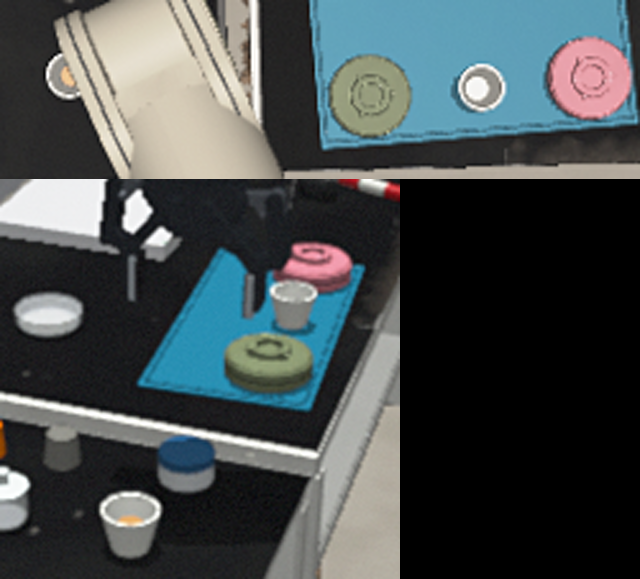

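The crucible stands upright on the mat at (0.411, -0.177) and the lower one is unmoved. The arm is now over the tin.

```bash
python3 -m jog '[{"grip":-1,"slide":[0.2,0,4],"yaw":0},{"grip":-1,"slide":[0,0,4],"yaw":0},{"grip":-1,"slide":[0,0,3],"yaw":0},{"grip":-1,"slide":[0,0,2],"yaw":0},{"grip":-1,"slide":[0,0,1.1],"yaw":0},{"grip":-0.2,"slide":[0,0,0],"yaw":0},{"grip":0.3,"slide":[0,0,0],"yaw":0},{"grip":0.4,"slide":[0,0,0],"yaw":0}]' 35
python3 -m jog '[{"grip":0.5,"slide":[0,0,0],"yaw":0},{"grip":0.5,"slide":[0,0,0],"yaw":0},{"grip":0.5,"slide":[0,0,0],"yaw":0},{"grip":0.5,"slide":[0,0,-0.5],"yaw":0},{"grip":0.5,"slide":[0,0,-0.5],"yaw":0},{"grip":0.5,"slide":[0,0,0],"yaw":0}]'
```

```text
clock: 11.4
position: [0.4253, 0.1204, 0.0771]
ee_rot: [0.708, 0.707, 0.001, 0.001]
ft_force: [-4.3, -2.7, 19.4]
grip_width: 0.523
grasp_force: 33.0
clock: 12.0
position: [0.425, 0.1206, 0.0869]
ee_rot: [0.708, 0.707, 0.001, 0.001]
ft_force: [-0.2, -0.2, -1.0]
grip_width: 0.523
grasp_force: 35.8
```

```bash
python3 -m jog '[{"grip":0.5,"slide":[0,0,-3],"yaw":0},{"grip":0.5,"slide":[0,0,-4],"yaw":0},{"grip":0.5,"slide":[-2,0.5,-2],"yaw":0},{"grip":0.5,"slide":[-4,0.8,0],"yaw":0},{"grip":0.5,"slide":[-4,0.8,0],"yaw":0},{"grip":0.5,"slide":[-4,0.8,0],"yaw":0},{"grip":0.5,"slide":[-4,0.8,0],"yaw":0},{"grip":0.5,"slide":[-4,0.8,0],"yaw":0}]'
python3 -m jog '[{"grip":0.5,"slide":[-4,1,0],"yaw":0},{"grip":0.5,"slide":[-2.5,0.6,0],"yaw":0},{"grip":0.5,"slide":[-0.8,0.1,3],"yaw":0},{"grip":0.5,"slide":[0,0,3],"yaw":0},{"grip":0.5,"slide":[0,0,2],"yaw":0},{"grip":0.5,"slide":[0,0,0.8],"yaw":0},{"grip":0.5,"slide":[0,0,0],"yaw":0},{"grip":0.5,"slide":[0,0,0],"yaw":0}]'
```

```text
clock: 12.8
position: [0.4692, -0.1013, 0.1761]
ee_rot: [0.707, 0.707, -0.0, 0.0]
ft_force: [0.5, 1.2, -0.9]
grip_width: 0.521
grasp_force: 36.4
clock: 13.6
position: [0.4867, -0.1725, 0.0889]
ee_rot: [0.707, 0.707, 0.0, 0.001]
ft_force: [0.6, -0.0, -0.8]
grip_width: 0.52
grasp_force: 36.3
```

```bash
python3 -m jog '[{"grip":0.5,"slide":[0,0.3,0.3],"yaw":0},{"grip":0.5,"slide":[0,0,0.3],"yaw":0},{"grip":0.5,"slide":[0,0,0.1],"yaw":0},{"grip":0.5,"slide":[0,0,0],"yaw":0}]'
```

```text
clock: 14.0
position: [0.4895, -0.1726, 0.0813]
ee_rot: [0.707, 0.707, 0.0, 0.0]
ft_force: [-1.0, 0.3, 2.3]
grip_width: 0.522
grasp_force: 36.6
```

```bash
python3 -m jog '[{"grip":-0.15,"slide":[0,0,0],"yaw":0},{"grip":-0.3,"slide":[0,0,0],"yaw":0},{"grip":-0.3,"slide":[0,0,0],"yaw":0},{"grip":-0.3,"slide":[0,0,-1],"yaw":0},{"grip":-0.3,"slide":[0,0,-3],"yaw":0},{"grip":-0.3,"slide":[0,0,-4],"yaw":0},{"grip":-0.3,"slide":[3,0.4,-3],"yaw":0},{"grip":-0.3,"slide":[4,0.6,0],"yaw":0}]'
python3 -m jog '[{"grip":-0.3,"slide":[4.5,0.6,0],"yaw":0},{"grip":-0.3,"slide":[4.5,0.6,0],"yaw":0},{"grip":-0.3,"slide":[4.5,0.6,0],"yaw":0},{"grip":-0.3,"slide":[4.5,0.6,0],"yaw":0},{"grip":-0.3,"slide":[4.2,0.6,0],"yaw":0},{"grip":-0.3,"slide":[1,0.4,0],"yaw":0},{"grip":-0.3,"slide":[0,0,0],"yaw":0.13},{"grip":-0.3,"slide":[0,0,0],"yaw":0.13}]'
python3 -m jog '[{"grip":-0.3,"slide":[0,0,0],"yaw":0.13},{"grip":-0.3,"slide":[0,0,0],"yaw":0.13},{"grip":-0.3,"slide":[0,0,0],"yaw":0.13},{"grip":-0.3,"slide":[0,0,0],"yaw":0.135},{"grip":-0.3,"slide":[0,0,0],"yaw":0},{"grip":-0.3,"slide":[0,0,0],"yaw":0}]'
python3 - <<'E'
from seg import *
t=manip.camera("top");s=manip.camera("side");cv2.imwrite("pics/t2.png",t)
b=blob(t,proj("top",[.489,-.172,.03]),lambda h,sa,v:(h>105)&(h<125)&(sa>120)&(v<190),14);print("tin",b,at("top",b[0],.03))
cv2.imwrite("pics/i.png",np.hstack([cv2.resize(t[220:310,340:490],(480,288),interpolation=2),cv2.resize(s[220:310,230:330],(320,288),interpolation=2)]))
E
```

```text
clock: 14.8
position: [0.5011, -0.1036, 0.1955]
ee_rot: [0.709, 0.705, 0.001, 0.003]
ft_force: [0.9, -0.4, -0.6]
grip_width: 0.652
grasp_force: 0.0
clock: 15.6
position: [0.5335, 0.1297, 0.1913]
ee_rot: [0.794, 0.607, 0.0, -0.0]
ft_force: [-0.1, -0.0, -0.6]
grip_width: 0.65
grasp_force: 0.0
clock: 16.2
position: [0.5335, 0.1292, 0.1913]
ee_rot: [0.923, 0.384, 0.0, 0.0]
ft_force: [0.5, 0.2, -0.4]
grip_width: 0.651
grasp_force: 0.0Traceback (most recent call last):
  File "<stdin>", line 3, in <module>
TypeError: 'NoneType' object is not subscriptable
```

```bash
python3 - <<'E'
from seg import *
t=manip.camera("top");s=manip.camera("side")
cv2.imwrite("pics/i.png",np.hstack([cv2.resize(t[220:310,340:490],(480,288),interpolation=2),cv2.resize(s[220:310,230:330],(320,288),interpolation=2)]))
E
```

```text
(no output)
```

View pics/i.png

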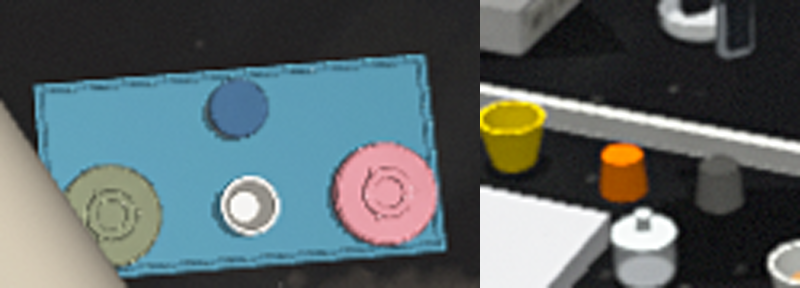

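The tin is upright behind the crucible (top px about (414,254) against (418,284), roughly 75 mm). Now I'll take the grey stopper with a diagonal grasp.

```bash
python3 -m jog '[{"grip":-0.3,"slide":[0,0,4],"yaw":0},{"grip":-0.3,"slide":[0,0,3],"yaw":0},{"grip":-0.3,"slide":[0,0,2],"yaw":0},{"grip":-0.3,"slide":[0,0,1.8],"yaw":0},{"grip":0.2,"slide":[0,0,0],"yaw":0},{"grip":0.5,"slide":[0,0,0],"yaw":0},{"grip":0.7,"slide":[0,0,0],"yaw":0},{"grip":0.7,"slide":[0,0,0],"yaw":0}]' 25
python3 -m jog '[{"grip":0.8,"slide":[0,0,0],"yaw":0},{"grip":0.8,"slide":[0,0,-0.5],"yaw":0},{"grip":0.8,"slide":[0,0,-1],"yaw":0},{"grip":0.8,"slide":[0,0,-2],"yaw":0},{"grip":0.8,"slide":[0,0,-3],"yaw":0},{"grip":0.8,"slide":[0,0,0],"yaw":0}]'
python3 - <<'E'
from seg import *
s=manip.camera("side")
cv2.imwrite("pics/j.png",cv2.resize(s[210:310,240:360],None,fx=5,fy=5,interpolation=2))
E
```

```text
clock: 17.2
position: [0.534, 0.1295, 0.084]
ee_rot: [0.924, 0.382, 0.001, 0.0]
ft_force: [-0.2, -0.7, 0.4]
grip_width: 0.31
grasp_force: 24.5
clock: 17.8
position: [0.5353, 0.1304, 0.1524]
ee_rot: [0.924, 0.383, 0.003, 0.001]
ft_force: [1.1, 0.4, 0.1]
grip_width: 0.313
grasp_force: 24.5
```

View pics/j.png

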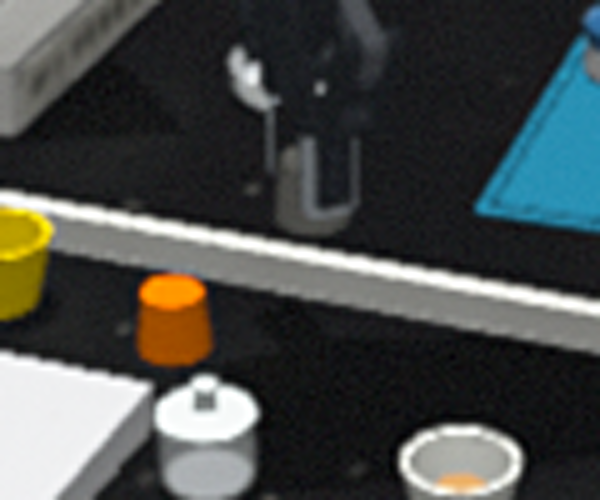

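```bash
python3 -m jog '[{"grip":0.8,"slide":[-1,0.3,-3],"yaw":0},{"grip":0.8,"slide":[-4,0.9,0],"yaw":0},{"grip":0.8,"slide":[-4,0.9,0],"yaw":0},{"grip":0.8,"slide":[-4,0.9,0],"yaw":0},{"grip":0.8,"slide":[-4,0.9,0],"yaw":0},{"grip":0.8,"slide":[-4,0.9,0],"yaw":0},{"grip":0.8,"slide":[-1.8,0,0],"yaw":0},{"grip":0.8,"slide":[0,0,0],"yaw":0}]'
python3 -m jog '[{"grip":0.8,"slide":[0,0,2],"yaw":0},{"grip":0.8,"slide":[0,0,2],"yaw":0},{"grip":0.8,"slide":[0,0,0],"yaw":0},{"grip":0.8,"slide":[0,0,0],"yaw":0}]'
```

```text
clock: 18.65
position: [0.4042, -0.0678, 0.1775]
ee_rot: [0.925, 0.381, -0.001, 0.0]
ft_force: [-0.6, -0.4, 0.6]
grip_width: 0.312
grasp_force: 24.7
clock: 19.05
position: [0.4063, -0.0649, 0.1381]
ee_rot: [0.924, 0.383, -0.0, -0.0]
ft_force: [-0.2, -0.1, -0.2]
grip_width: 0.304
grasp_force: 24.7
```

```bash
python3 -m jog '[{"grip":0.8,"slide":[0,0.1,1],"yaw":0},{"grip":0.8,"slide":[0,0,0.4],"yaw":0},{"grip":0.8,"slide":[0,0,0.2],"yaw":0},{"grip":0.8,"slide":[0,0,0],"yaw":0}]'
python3 - <<'E'
from seg import *
s=manip.camera("side")
cv2.imwrite("pics/k.png",cv2.resize(s[190:270,340:440],None,fx=6,fy=6,interpolation=2))
E
```

```text
clock: 19.45
position: [0.4067, -0.0663, 0.1218]
ee_rot: [0.924, 0.382, -0.0, -0.0]
ft_force: [-0.1, 0.0, -0.2]
grip_width: 0.312
grasp_force: 24.7
```

View pics/k.png

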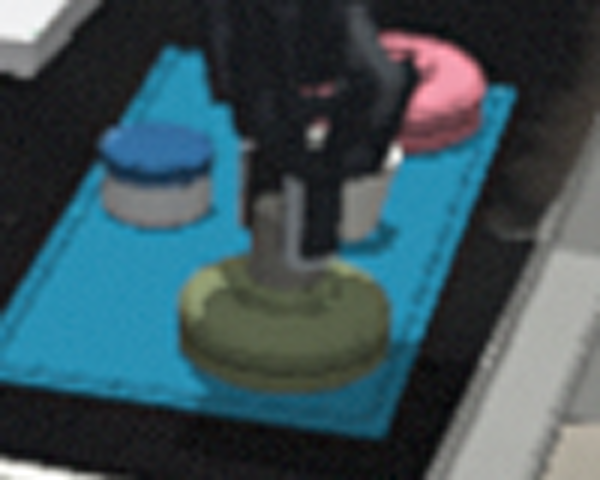

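The grey stopper is centred over the olive cartridge: foot at crop column ~287, cartridge 284.

```bash
python3 -m jog '[{"grip":0.8,"slide":[0,0,0.2],"yaw":0},{"grip":0.8,"slide":[0,0,0.1],"yaw":0},{"grip":0.8,"slide":[0,0,0],"yaw":0}]'
```

```text
clock: 19.8
position: [0.4067, -0.0664, 0.1189]
ee_rot: [0.924, 0.382, -0.0, 0.0]
ft_force: [-0.3, -0.2, -0.8]
grip_width: 0.311
grasp_force: 24.7
```

```bash
python3 -m jog '[{"grip":0.8,"slide":[0,0,0.1],"yaw":0},{"grip":0.8,"slide":[0,0,0.05],"yaw":0},{"grip":0.8,"slide":[0,0,0],"yaw":0}]'
```

```text
clock: 20.1
position: [0.4069, -0.0663, 0.1181]
ee_rot: [0.924, 0.382, -0.0, 0.0]
ft_force: [-5.1, 1.1, 12.3]
grip_width: 0.31
grasp_force: 26.3
```

```bash
python3 -m jog '[{"grip":0.3,"slide":[0,0,0],"yaw":0},{"grip":0,"slide":[0,0,0],"yaw":0},{"grip":-0.3,"slide":[0,0,0],"yaw":0},{"grip":-0.3,"slide":[0,0,-1.5],"yaw":0},{"grip":-0.3,"slide":[0,0,-4],"yaw":0},{"grip":-0.3,"slide":[0,0,-3],"yaw":-0.12},{"grip":-0.3,"slide":[0,0,0],"yaw":-0.14},{"grip":-0.3,"slide":[0,0,0],"yaw":-0.14}]'
python3 -m jog '[{"grip":-0.3,"slide":[0,0,0],"yaw":-0.14},{"grip":-0.3,"slide":[0,0,0],"yaw":-0.14},{"grip":-0.3,"slide":[0,0,0],"yaw":-0.105},{"grip":-0.3,"slide":[4.2,0.3,0],"yaw":0},{"grip":-0.3,"slide":[4.2,0.3,0],"yaw":0},{"grip":-0.3,"slide":[4.2,0.3,0],"yaw":0},{"grip":-0.3,"slide":[4.2,0.3,0],"yaw":0},{"grip":-0.3,"slide":[4.2,0.3,0],"yaw":0}]'
python3 -m jog '[{"grip":-0.3,"slide":[4.2,0.3,0],"yaw":0},{"grip":-0.3,"slide":[4.2,0.3,0],"yaw":0},{"grip":-0.3,"slide":[4.2,0.3,0],"yaw":0},{"grip":-0.3,"slide":[4.2,0.3,0],"yaw":0},{"grip":-0.3,"slide":[3.2,0,0],"yaw":0},{"grip":-0.3,"slide":[0,0,0],"yaw":0},{"grip":-0.3,"slide":[0,0,0],"yaw":0}]'
```

```text
clock: 20.9
position: [0.4072, -0.0665, 0.2033]
ee_rot: [0.828, 0.561, 0.0, 0.001]
ft_force: [0.2, 0.1, -0.3]
grip_width: 0.645
grasp_force: 0.0
clock: 21.7
position: [0.4219, 0.1452, 0.2026]
ee_rot: [0.708, 0.707, 0.0, 0.0]
ft_force: [1.9, -0.1, -0.3]
grip_width: 0.647
grasp_force: 0.0
clock: 22.4
position: [0.4337, 0.3442, 0.2019]
ee_rot: [0.707, 0.707, -0.0, -0.0]
ft_force: [-0.7, 0.0, 0.1]
grip_width: 0.649
grasp_force: 0.0
```

```bash
python3 -m jog '[{"grip":-0.3,"slide":[0.1,0,4],"yaw":0},{"grip":-0.3,"slide":[0,0,4],"yaw":0},{"grip":-0.3,"slide":[0,0,3],"yaw":0},{"grip":-0.3,"slide":[0,0,1.3],"yaw":0},{"grip":0.2,"slide":[0,0,0],"yaw":0},{"grip":0.6,"slide":[0,0,0],"yaw":0},{"grip":0.8,"slide":[0,0,0],"yaw":0},{"grip":0.8,"slide":[0,0,0],"yaw":0}]' 25
python3 -m jog '[{"grip":0.9,"slide":[0,0,0],"yaw":0},{"grip":0.9,"slide":[0,0,-0.5],"yaw":0},{"grip":0.9,"slide":[0,0,-1],"yaw":0},{"grip":0.9,"slide":[0,0,-2],"yaw":0},{"grip":0.9,"slide":[0,0,-3],"yaw":0},{"grip":0.9,"slide":[0,0,0],"yaw":0}]'
python3 - <<'E'
from seg import *
s=manip.camera("side")
cv2.imwrite("pics/l.png",np.hstack([cv2.resize(s[290:390,250:370],None,fx=4,fy=4,interpolation=2),cv2.resize(s[200:260,360:412],(300,400),interpolation=2)]))
E
```

```text
clock: 23.2
position: [0.435, 0.3451, 0.0809]
ee_rot: [0.708, 0.707, 0.001, 0.0]
ft_force: [0.2, -0.3, 4.7]
grip_width: 0.257
grasp_force: 24.7
clock: 23.8
position: [0.4352, 0.3462, 0.1486]
ee_rot: [0.707, 0.707, 0.003, 0.0]
ft_force: [0.2, 0.5, -0.2]
grip_width: 0.259
grasp_force: 24.7
```

View pics/l.png

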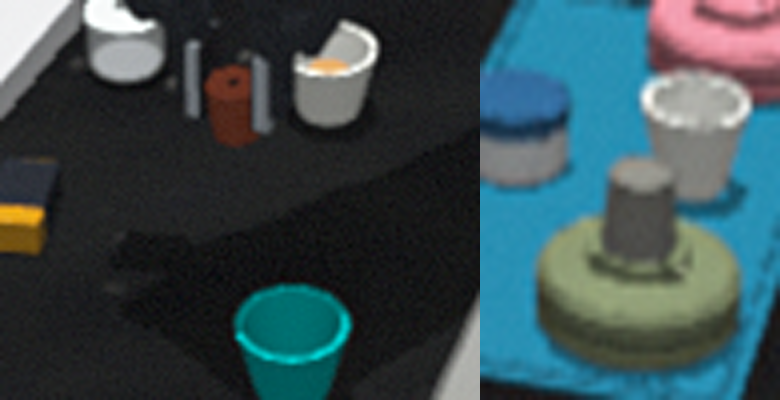

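The red stopper is held upright, and the grey one stands centred on the olive cartridge. Carrying red to pink.

```bash
python3 -m jog '[{"grip":0.9,"slide":[0,0,-3],"yaw":0},{"grip":0.9,"slide":[-2,0,-3],"yaw":0},{"grip":0.9,"slide":[-4,0,0],"yaw":0},{"grip":0.9,"slide":[-4,0,0],"yaw":0},{"grip":0.9,"slide":[-4,0,0],"yaw":0},{"grip":0.9,"slide":[-4,0,0],"yaw":0},{"grip":0.9,"slide":[-4,0,0],"yaw":0},{"grip":0.9,"slide":[-4,0,0],"yaw":0}]'
python3 -m jog '[{"grip":0.9,"slide":[-4,0,0],"yaw":0},{"grip":0.9,"slide":[-4,-0.2,0],"yaw":0},{"grip":0.9,"slide":[-4,-0.2,0],"yaw":0},{"grip":0.9,"slide":[-4,-0.2,0],"yaw":0},{"grip":0.9,"slide":[-4,-0.2,0],"yaw":0},{"grip":0.9,"slide":[-4,-0.2,0],"yaw":0},{"grip":0.9,"slide":[-4,-0.2,0],"yaw":0},{"grip":0.9,"slide":[-4,-0.2,0],"yaw":0}]'
python3 -m jog '[{"grip":0.9,"slide":[-3.5,0,0],"yaw":0},{"grip":0.9,"slide":[-1.5,0,0],"yaw":0},{"grip":0.9,"slide":[0,0,0],"yaw":0},{"grip":0.9,"slide":[0,0,0],"yaw":0}]'
```

```text
clock: 24.65
position: [0.4333, 0.0828, 0.2041]
ee_rot: [0.708, 0.707, -0.0, 0.0]
ft_force: [1.2, 0.6, -0.1]
grip_width: 0.256
grasp_force: 24.7
clock: 25.45
position: [0.4189, -0.2369, 0.2041]
ee_rot: [0.707, 0.707, -0.0, -0.0]
ft_force: [1.0, 0.5, 0.3]
grip_width: 0.259
grasp_force: 24.7
clock: 25.85
position: [0.4196, -0.2841, 0.2041]
ee_rot: [0.707, 0.707, 0.0, -0.001]
ft_force: [-0.1, 0.0, -0.3]
grip_width: 0.258
grasp_force: 24.7
```

```bash
python3 -m jog '[{"grip":0.9,"slide":[-0.1,-0.2,3],"yaw":0},{"grip":0.9,"slide":[0,0,3],"yaw":0},{"grip":0.9,"slide":[0,0,1.8],"yaw":0},{"grip":0.9,"slide":[0,0,0.4],"yaw":0},{"grip":0.9,"slide":[0,0,0],"yaw":0},{"grip":0.9,"slide":[0,0,0],"yaw":0}]'
python3 - <<'E'
from seg import *
s=manip.camera("side")
cv2.imwrite("pics/m.png",cv2.resize(s[170:240,360:450],None,fx=6,fy=6,interpolation=2))
E
```

```text
clock: 26.45
position: [0.4183, -0.286, 0.1236]
ee_rot: [0.707, 0.707, 0.0, 0.001]
ft_force: [-0.6, -1.0, 0.0]
grip_width: 0.259
grasp_force: 24.7
```

View pics/m.png

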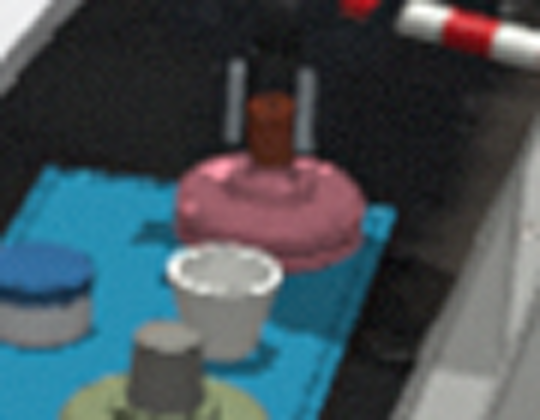

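Red is centred over pink (column 271 against 270) and about 7 mm above it.

```bash
python3 -m jog '[{"grip":0.9,"slide":[0,0,0.3],"yaw":0},{"grip":0.9,"slide":[0,0,0.2],"yaw":0},{"grip":0.9,"slide":[0,0,0.1],"yaw":0},{"grip":0.9,"slide":[0,0,0],"yaw":0}]'
```

```text
clock: 26.9
position: [0.4175, -0.2864, 0.1163]
ee_rot: [0.708, 0.707, -0.0, -0.0]
ft_force: [-0.7, -0.3, 0.1]
grip_width: 0.257
grasp_force: 24.7
```

```bash
python3 -m jog '[{"grip":0.9,"slide":[0,0,0.1],"yaw":0},{"grip":0.9,"slide":[0,0,0],"yaw":0}]'
```

```text
clock: 27.1
position: [0.4176, -0.2866, 0.1158]
ee_rot: [0.708, 0.707, -0.0, 0.0]
ft_force: [-2.3, 0.1, 4.9]
grip_width: 0.252
grasp_force: 25.2
```

Contact. Releasing and retreating.

```bash
python3 -m jog '[{"grip":0.4,"slide":[0,0,0],"yaw":0},{"grip":0,"slide":[0,0,0],"yaw":0},{"grip":-0.3,"slide":[0,0,0],"yaw":0},{"grip":-0.3,"slide":[0,0,-1.5],"yaw":0},{"grip":-0.3,"slide":[0,0,-4],"yaw":0},{"grip":-0.3,"slide":[0,0,-4],"yaw":0},{"grip":-0.3,"slide":[-4,0,0],"yaw":0},{"grip":-0.3,"slide":[-4,0,0],"yaw":0}]'
python3 -m jog '[{"grip":-0.3,"slide":[-4,-1,0],"yaw":0},{"grip":-0.3,"slide":[-4,-1,0],"yaw":0},{"grip":-0.3,"slide":[-4,-1,0],"yaw":0},{"grip":-0.3,"slide":[-4,-1,0],"yaw":0},{"grip":-0.3,"slide":[0,0,0],"yaw":0},{"grip":-0.3,"slide":[0,0,0],"yaw":0},{"grip":-0.3,"slide":[0,0,0],"yaw":0}]'
python3 - <<'E'
from seg import *
t=manip.camera("top");s=manip.camera("side")
cv2.imwrite("pics/n.png",np.vstack([cv2.resize(t[225:315,195:495],(800,240),interpolation=2),cv2.copyMakeBorder(cv2.resize(s[170:270,330:450],(420,350),interpolation=2),0,0,0,380,0)]))
for n,c,uv,z,r in [("red","red",(460,280),.055,8),("pink","pink",(460,280),.03,25),("olive","olive",(375,287),.03,25),("grey","grey",(374,287),.06,9),("low","white",(256,279),.03,16)]:
    b=blob(t,uv,C[c],r)
    if b: print(n,b[0].round(1),b[1],at("top",b[0],z).round(4))
E
```

```text
clock: 27.9
position: [0.4184, -0.3672, 0.2137]
ee_rot: [0.707, 0.708, -0.0, 0.002]
ft_force: [0.6, 0.5, 0.2]
grip_width: 0.652
grasp_force: 0.0
clock: 28.6
position: [0.3782, -0.5252, 0.2112]
ee_rot: [0.707, 0.707, 0.0, 0.0]
ft_force: [0.2, -0.3, 0.4]
grip_width: 0.653
grasp_force: 0.0
red [462.4 280.1] [457 275  11  11  84] [ 0.4165 -0.2855  0.055 ]
pink [460.  280.2] [444 265  32  32 794] [ 0.4175 -0.2854  0.03  ]
olive [374.1 287.2] [359 272  31  31 649] [ 0.4058 -0.0668  0.03  ]
grey [374.  286.3] [366 280  16  13 144] [ 0.4073 -0.0642  0.06  ]
low [256.6 278.9] [248 270  19  19 218] [0.4355 0.2311 0.03  ]
```

View pics/n.png

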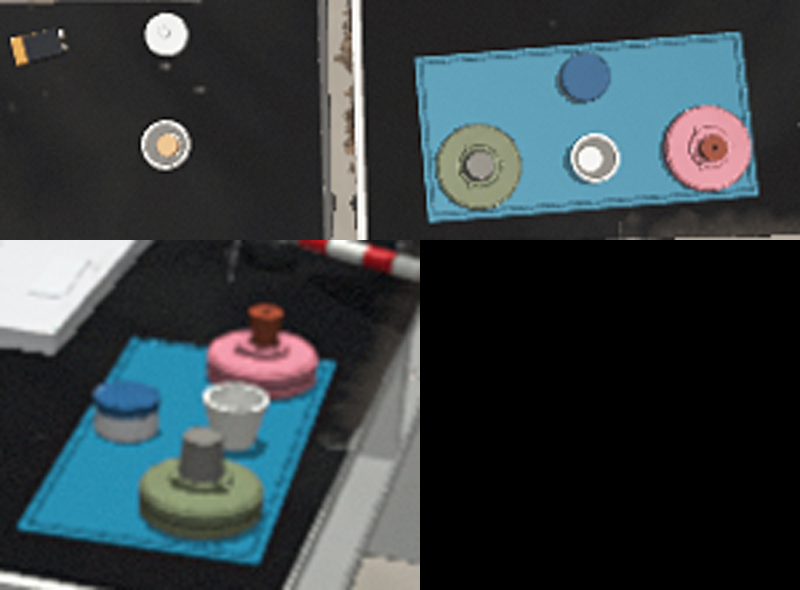

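Everything stands in place: red on pink within about 1 mm, grey on olive within about 3 mm, and the crucible, tin, lower crucible and bystanders all where they belong.

```bash
python3 -c "
from workcell import manip
print(manip.hand_in())"
```

```text
the job is handed in; nothing more can be done
None
```

I handed the job in at about 29 s with both stoppers, the top crucible and the tin placed as asked and everything else where it was; the final pictures agree, but no verdict came back.

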